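Feed a bike-frame blank through the guarded deburrer with the push stick

TASK

Take the slim orange push stick by its upright handle and use its nose to push the aluminium blank along the channel of the green deburring machine, in under the guard and right out of the far side, so that the whole blank lies on the outfeed, clear of the guard. Then draw the stick straight back until its nose is clear of the guard and leave it there, flat on its sole in the channel on the infeed bed. Never touch the blank with the gripper, and leave the wide blue paddle where it is.

Things in the scene. Friction and masses are not known exactly. Their poses are not given: they have to be found in the camera images.
- machine: Fixed deburrer. Origin on table under the green guard's middle, +y = feed direction, z up. Grey bed: top z=40 mm, x ±48, y -300 (infeed end) to +180 (yellow stop, 20 above bed). Fences 8 above bed leave a 60 wide channel at x=0. Guard: a tunnel at y -25 to +25, x ±63, opening 33 high above bed and channel-wide, top z=151, red button to 167. Motor on +x side, to x=173.
- blank_center (a point): Centre of the aluminium blank, a loose flat plate 46 (its x) by 90 (its y, along the channel) by 16 mm thick, two dark round marks on top, about 0.18 kg. It lies on the infeed bed in the channel, before the guard, and slides with ordinary friction. A dark steel plate elsewhere on the table is not meant.
- stick_grip (a point): Mid-handle of the slim orange push stick (about 0.16 kg), 55 mm above its flat sole, on which it lies; +y to the nose, z up. Handle: upright block 26 mm thick (x, pinch so from above), 50 long (y), top 86 above the sole's underside. Sole 14 thick, from y=-35 to the square nose end at y=+160; 36 wide under the handle, 28 at the nose. It and the blue paddle may lie in either of two places.
- paddle_grip (a point): Mid-handle of the blue push paddle, not to be used: same handle, 55 mm above its sole, but the sole is a plate 92 mm wide, too wide for the channel; +y to its nose, 160 mm away.
Not all that is in view belongs to the job. There is more than one size of the part that bears stick_grip; the job needs the larger. What is shaped like the part that bears blank_center but purple is not meant.

How it is judged:
By the outcome, as a careful person would: the job done as asked, in the order asked, and still so for the second after the job is handed in, with the robot touching nothing.
It also fails if it takes over 48 s, if anything falls off the work surface, if the arm or the gripper's body presses on something with over 40 N, if the wrist force passes 120 N, or if a joint passes its speed limit or range.

ROBOT

A 6-joint arm with a two-finger parallel gripper is mounted at the origin on the work surface. World frame = base frame: x ahead of the robot, y to its left, z up, the work surface at z = 0. Lengths are in m, angles in rad, forces in N, time in s.
With the tool pointing down it reaches from about 0.375 to 0.925 m from the base axis. Payload 5.7 kg.
Tool frame: the origin (TCP) lies at the very end of the fingers, on their centre line; the grasp point (between the pads) lies 19 mm behind it (bot.grasp_offset is the distance from the TCP to the grasp point, in m); z points along the fingers, y is the direction in which the jaws open and shut (so a half turn about z gives the same grasp; the last joint's range is limited). The gripper opens to 88 mm and grips with 3 to 60 N. Pads are 20 mm wide; open, the fingers measure 115 mm over their backs; the gripper's body (75 mm by 178 mm) begins 61 mm behind the grasp point.
Start: joints at [-0.115, 0.359, 1.51, -0, 1.272, -0.115], TCP at [0.6, -0, 0.223] pointing down, gripper open.
Joint ranges: [-2.97, 2.97], [-1.01, 2.36], [0.21, 2.38], [-0.96, 4.11], [0.2, 2.71], [-2.98, 2.98]. Speed limits (rad/s): [2.39, 2.39, 3.14, 3.14, 3.14, 3.14].

INTERFACE

Orientations are given as a unit quaternion [w, x, y, z].
In Python, from cell import bot gives the robot as it stands.
- The arm moves only by the tool arm_command, never from a script. Its argument "deltas" is one flat list of numbers, 5 for each row, row after row: the opening, from -1 (shut) to 1 (fully open), then the shift along the tool's x, y, z in cm, then the turn about the tool's z in rad. A call has 1 to 10 rows; each row is the pose to reach, as a shift and turn from the pose commanded when the call began, along the tool's axes at that moment; what a row does not reach only later rows make up. A row lasts 1/10 s, in which the tool goes at most 50 mm and 8.59 degrees, less where a joint would pass 70% of its speed; a pose out of reach is approached as far as the arm can. A call with a gripper value outside its range is refused whole. The fingers move at their own pace and stop on an object; the grip force is fixed at half the most. Time passes only in rows, so rows that repeat a pose let the fingers close. It gives the time, the measured TCP pose, the force and the opening at its end, in the units of the state.
- bot.get_obs(): the state, without advancing time (a new reading comes with each control period).
- bot.read_camera(name): name is "scene" or "side" or "wrist"; returns the picture (420x560x3 uint8, red, green, blue); there is no depth.
- bot.camera_model(name): a dict with "vertical_fov" (degrees; the focal length in pixels is half the picture's height over the tangent of half this angle, whatever the lens; pixels are square), "cx", "cy" (the principal point, pixels), "T" (4x4, takes a point from camera to world coordinates); the wrist camera has in their place "tool_from_camera" (4x4, takes a point from camera to tool coordinates, whose origin is the TCP and whose axes are the flange's). Camera axes: x right, y up, looking along -z (the intrinsics and any distortion apply to the point x, -y, -z); pixel columns grow to the right and rows downward; lengths in m; the calibration is good to about 2 mm. A picture is of the moment at which its call begins: read the wrist's pose just before it. camera_model takes no time and is no camera call.
- bot.job_done(): hands the job in, once; it reports no verdict.
Trained networks look in the newest picture that a camera, given by its name, has taken for a name from the list of things; names that differ only in an ending like _2 or _b are one class to them, and where a whole thing is asked for, a point or a joint stands for the part that bears it (a point fixed in the world has none). Each returns a list of dicts, best first, with "conf" (0 to 1); they miss things now and then, are a little off and sometimes report something else, mostly with a low value. They report only what shows in the picture. A call takes as long as a camera call. They do not tell look-alikes from the thing itself.
- bot.cut_out(camera, target): "pixels" (420x560 bool, what is visible of it) and "centre" ([row, column] in pixels, amid what is visible of it).
- bot.tip_of(camera, target): "centre" ([row, column] in pixels: a listed point, or the origin of a listed thing).
The state is a dict: "time_s": time; "joints": joint angles; "qvel": joint speeds; "joint_efforts": joint torques, N m; "tool_pos": TCP position; "tool_rot": TCP orientation; "force": force on the tool from outside, world axes, zero at the start; "moment": the same for the moment, N m; "gripper_width": finger opening in m.
Only numpy, scipy, OpenCV 4.12 (cv2) and the standard library are available. Lean on these libraries where they do the work, as an engineer would, in place of code of your own. Each camera call takes 0.05 s, during which the arm holds its last target.

## Working session

There is one attempt and no reset: what is moved stays moved. The work goes in short steps, Python scripts to look and compute and a tool call to move; the robot and the scene stay as the last step left them, time stands still between calls to the robot, and variables do not carry over. Pictures are saved under pics/ and viewed, and the job is handed in when it is done.

Besides the shell and the picture viewer there is one more tool, called after "Call:" as name(argument=value, ...) on one line, values as JSON. arm_command: Moves the arm, as the interface text tells. Its arguments: {"type":"object","properties":{"deltas":{"type":"array","items":{"type":"number"}}},"required":["deltas"]}

```bash
mkdir -p pics; ls; python3 - <<'E'
from cell import bot
import cv2
for n in ["scene","side","wrist"]:
    im=bot.read_camera(n); cv2.imwrite(f"pics/{n}0.png",im[:,:,::-1])
    m=bot.camera_model(n); print(n,{k:(v if not hasattr(v,'tolist') else v.tolist()) for k,v in m.items()})
print(bot.get_obs())
E
```

```text
pics
scene {'vertical_fov': 43.4814219157147, 'cx': 285.11213012957825, 'cy': 212.87434858538157, 'T': [[-0.8585210241768969, -0.3665131137454378, 0.3586220691743273, 0.8515326101826219], [0.5126795077354511, -0.6272497847416498, 0.5862741934365605, 0.6794698395237317], [0.010068435548172968, 0.6871869068850031, 0.7264108903447378, 0.8925178948207885], [0.0, 0.0, 0.0, 1.0]]}
side {'vertical_fov': 51.493751987386105, 'cx': 274.6253823425737, 'cy': 204.99445599003406, 'T': [[0.9375090368311826, 0.25975506691272315, -0.2315256164510416, 0.1830191921076652], [-0.34790098296232447, 0.7120859905020405, -0.6098347712164144, -0.6293891953158584], [0.006458476114110595, 0.6522735985335408, 0.7579560942049275, 0.8353234759734522], [0.0, 0.0, 0.0, 1.0]]}
wrist {'vertical_fov': 61.82233423710036, 'cx': 284.5456086651791, 'cy': 208.86896639502982, 'tool_from_camera': [[7.664460690361663e-05, 0.9601075521219308, 0.2796309755446213, 0.0759601308015785], [0.9999999849538059, -0.00011710360316382152, 0.00012798098621982226, -1.3520613794781866e-05], [0.00015562130619017648, 0.2796309615281872, -0.9601075466513266, -0.16188419249046487], [0.0, 0.0, 0.0, 1.0]]}
{'time_s': 0.15, 'joints': array([-1.15073176e-01,  3.59348782e-01,  1.51116026e+00, -4.71226592e-05,
        1.27249620e+00, -1.15075455e-01]), 'qvel': array([-0.000166  , -0.00160718, -0.00247048,  0.00142137, -0.0008135 ,
       -0.00071615]), 'joint_efforts': array([ 6.01716038e-04, -5.15759647e+01, -2.71007627e+01,  6.74942834e-02,
        3.05557286e-02, -7.96465724e-05]), 'tool_pos': array([5.99478359e-01, 5.14297936e-05, 2.22006172e-01]), 'tool_rot': array([-5.39476921e-04,  7.07100891e-01,  7.07112318e-01, -4.56420457e-04]), 'force': array([ 0.250736  , -0.03923244, -0.80355778]), 'moment': array([-0.02906461, -0.01203295,  0.01694829]), 'gripper_width': 0.08796367073899448}
```

View pics/scene0.png

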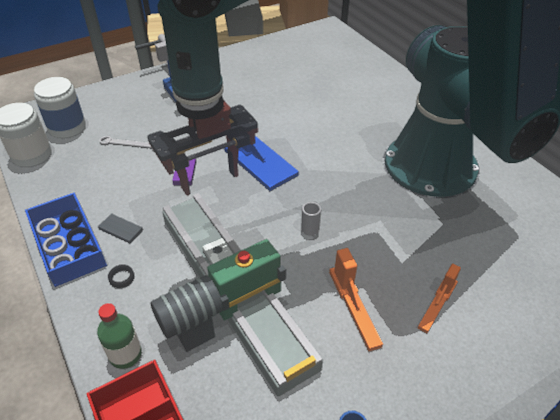

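View pics/side0.png

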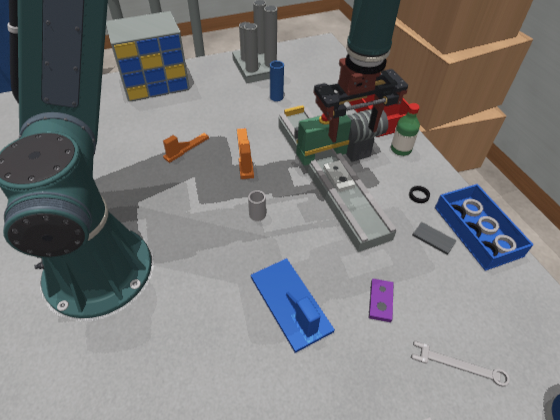

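View pics/wrist0.png

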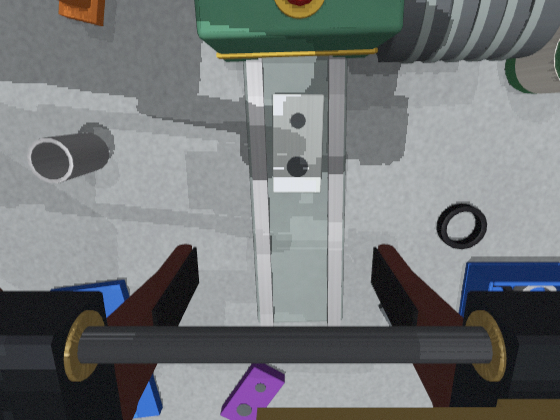

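```bash
cat > h.py <<'E'
import numpy as np, cv2
from scipy.spatial.transform import Rotation as R
from cell import bot
def cam(n,obs=None):
    m=bot.camera_model(n); f=210/np.tan(np.radians(m["vertical_fov"]/2))
    if "T" in m: T=np.array(m["T"])
    else:
        o=obs or bot.get_obs(); W=np.eye(4); q=o["tool_rot"]
        W[:3,:3]=R.from_quat([q[1],q[2],q[3],q[0]]).as_matrix(); W[:3,3]=o["tool_pos"]
        T=W@np.array(m["tool_from_camera"])
    return f,m["cx"],m["cy"],T
def proj(c,P):
    f,cx,cy,T=c; p=(np.atleast_2d(P)-T[:3,3])@T[:3,:3]
    return np.c_[cx+f*p[:,0]/-p[:,2], cy-f*p[:,1]/-p[:,2]]   # (col,row)
def atz(c,u,v,z):
    f,cx,cy,T=c; d=T[:3,:3]@np.array([(u-cx)/f,-(v-cy)/f,-1]); return T[:3,3]+d*(z-T[2,3])/d[2]
E
python3 - <<'E'
from h import *
for n in ["scene","side","wrist"]:
    c=cam(n)
    for t,z in [("machine",0),("blank_center",.048),("stick_grip",.055),("paddle_grip",.055)]:
        for d in bot.tip_of(n,t)[:3]:
            r,k=d["centre"]; print(n,t,round(d["conf"],2),np.round([k,r]),atz(c,k,r,z).round(3))
im=cv2.imread("pics/scene0.png"); cv2.imwrite("pics/sceneA.png",cv2.resize(im[230:400,140:480],None,fx=2.3,fy=2.3,interpolation=cv2.INTER_CUBIC))
im=cv2.imread("pics/side0.png"); cv2.imwrite("pics/sideA.png",cv2.resize(im[80:260,140:440],None,fx=2.6,fy=2.6,interpolation=cv2.INTER_CUBIC))
E
```

```text
scene machine 0.82 [249. 304.] [0.602 0.138 0.   ]
scene blank_center 0.69 [181. 168.] [ 0.573 -0.255  0.048]
scene blank_center 0.67 [226. 260.] [0.605 0.05  0.048]
scene stick_grip 0.79 [346. 268.] [0.412 0.195 0.055]
scene stick_grip 0.71 [450. 278.] [0.249 0.318 0.055]
scene paddle_grip 0.67 [245. 132.] [ 0.38  -0.292  0.055]
side machine 0.73 [319. 167.] [0.599 0.129 0.   ]
side blank_center 0.76 [341. 177.] [0.614 0.034 0.048]
side blank_center 0.69 [382. 298.] [ 0.542 -0.302  0.048]
side stick_grip 0.7 [169. 143.] [0.231 0.302 0.055]
side stick_grip 0.69 [246. 155.] [0.411 0.187 0.055]
side paddle_grip 0.58 [306. 315.] [ 0.38  -0.287  0.055]
wrist machine 0.74 [293.  33.] [0.608 0.146 0.   ]
wrist blank_center 0.92 [296. 148.] [0.611 0.039 0.048]
wrist blank_center 0.92 [250. 392.] [ 0.56  -0.247  0.048]
```

View pics/sceneA.png

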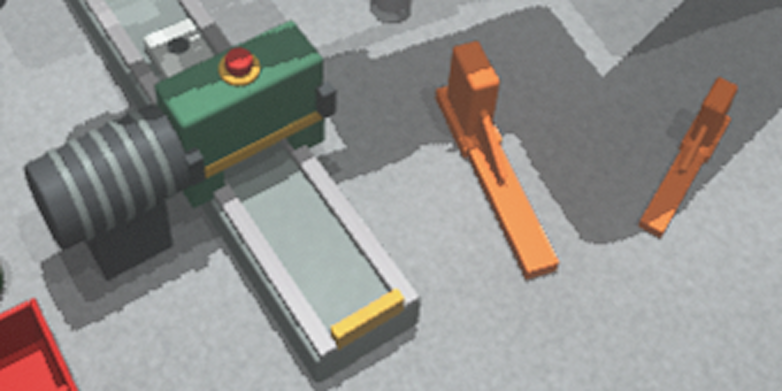

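View pics/sideA.png

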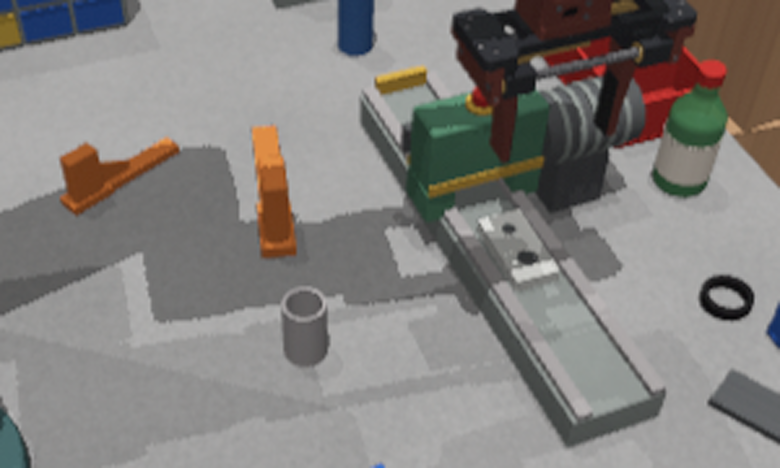

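```bash
python3 - <<'E'
import cv2
def cr(n,y0,y1,x0,x1,s,o):
    im=cv2.imread(f"pics/{n}0.png")[y0:y1,x0:x1]; im=cv2.resize(im,None,fx=s,fy=s,interpolation=cv2.INTER_CUBIC)
    for x in range((x0//20+1)*20,x1,20): cv2.putText(im,str(x),(int((x-x0+.5)*s)-12,10),0,.35,(0,0,255),1); cv2.line(im,(int((x-x0+.5)*s),12),(int((x-x0+.5)*s),18),(0,0,255))
    for y in range((y0//20+1)*20,y1,20): cv2.putText(im,str(y),(0,int((y-y0+.5)*s)+4),0,.35,(0,0,255),1); cv2.line(im,(26,int((y-y0+.5)*s)),(32,int((y-y0+.5)*s)),(0,0,255))
    cv2.imwrite(f"pics/{o}.png",im)
cr("scene",235,355,310,400,5,"s_stick")
cr("scene",180,400,150,340,2.7,"s_mach")
cr("side",90,255,270,400,3.6,"d_mach")
cr("wrist",40,340,220,380,2,"w_mach")
E
```

```text
(no output)
```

View pics/s_stick.png

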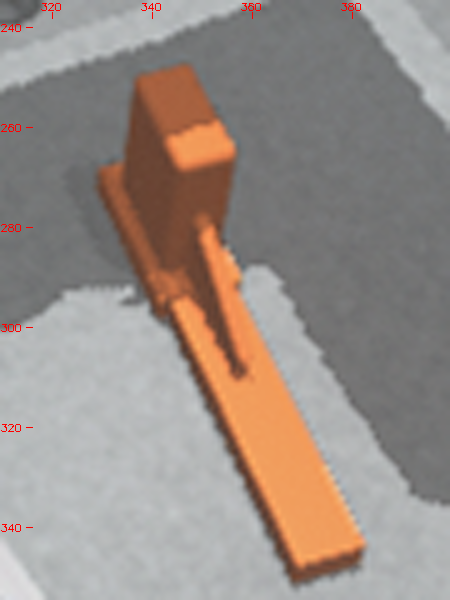

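View pics/s_mach.png

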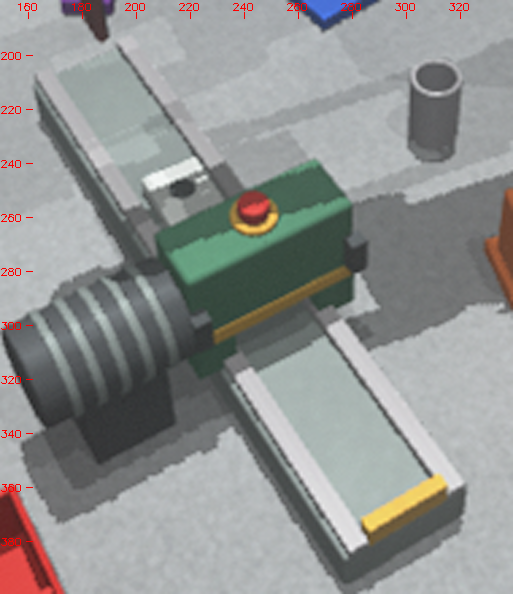

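View pics/d_mach.png

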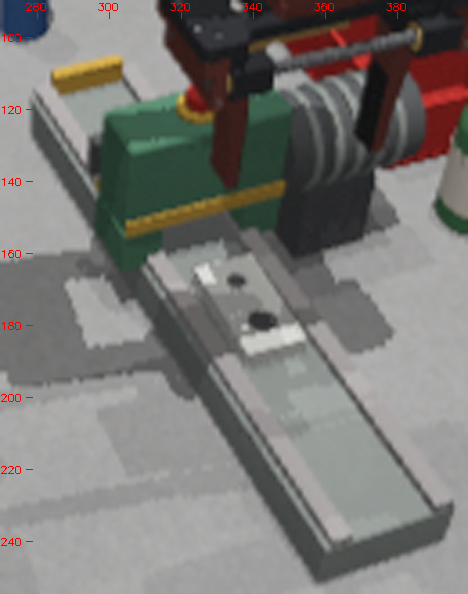

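View pics/w_mach.png

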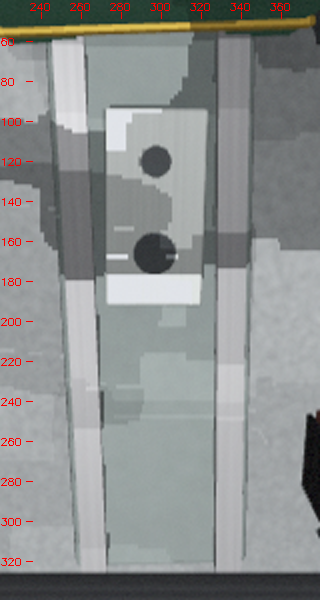

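```bash
cat > fit.py <<'E'
from h import *
from scipy.optimize import least_squares
S,D=cam("scene"),cam("side")
def place(p,P):
    P=np.array(P)/1000.; c,s=np.cos(p[2]),np.sin(p[2]); return np.c_[p[0]+c*P[:,0]-s*P[:,1],p[1]+s*P[:,0]+c*P[:,1],P[:,2]]
def fit(p0,pts,lines=()):
    def res(p):
        r=[]
        for c,P,uv in pts: r+=list((proj(c,place(p,[P]))[0]-uv))
        for c,A,B,uv in lines:
            a,b=proj(c,place(p,[A,B])); t=(b-a)/np.linalg.norm(b-a); d=np.array(uv)-a; r.append(d[0]*t[1]-d[1]*t[0])
        return np.array(r)
    s=least_squares(res,p0,loss="soft_l1"); print(s.x.round(4),np.round(res(s.x),1)); return s.x
E
python3 - <<'E'
from fit import *
W=cam("wrist")
print("machine")
A=[(S,(48,180,48),(279,382.5)),(S,(-48,180,48),(320.5,358.5)),(S,(48,180,0),(278,396)),(D,(-48,-300,0),(358,251)),(D,(48,-300,48),(396,229))]
L=[(W,(-30,-300,48),(-30,0,48),(262,80)),(W,(-30,-300,48),(-30,0,48),(272,300)),(W,(30,-300,48),(30,0,48),(329,80)),(W,(30,-300,48),(30,0,48),(326.5,300))]
m=fit([.603,.138,0],A,L); fit([.603,.138,0],A); 
print("stick")
s=fit([.41,.19,-.2],[(S,(14,160,14),(368.5,347.5)),(S,(-14,160,14),(381.5,343.5)),(S,(13,-25,86),(337.5,251)),(S,(-13,-25,86),(348,248)),(S,(-13,25,86),(356.5,265)),(S,(13,25,86),(345,268.5))])
print("blank")
for uv in [(273,94),(322,94),(320,275),(273,275)]: 
    w=atz(W,*uv,.056); print(w.round(4))
E
```

```text
machine
[0.608  0.149  0.0295] [-2.8  0.6  2.1 -3.  -1.7 -0.5 -1.6 -0.9  0.3 -3.7 -0.  -0.2 -0.6  0.8]
[0.6072 0.1495 0.0348] [-1.7  0.4  2.9 -3.4 -0.7 -0.7 -1.3 -1.1  0.4 -4.1]
stick
[ 0.4109  0.1915 -0.2345] [-0.3  0.6  0.6  0.6 -1.9 -1.8 -0.2 -1.7  1.1  0.4  0.1  0. ]
blank
[0.5896 0.0869 0.056 ]
[0.6332 0.0869 0.056 ]
[ 0.6365 -0.0908  0.056 ]
[ 0.588  -0.0908  0.056 ]
```

```bash
python3 - <<'E'
from fit import *
W=cam("wrist"); m=np.array([.608,.149,.0295]); c,s=np.cos(m[2]),np.sin(m[2])
for uv in [(273,94),(323,94),(320.5,177),(273,177)]: 
    w=atz(W,*uv,.056); d=w[:2]-m[:2]; print(w.round(4), (c*d[0]+s*d[1]).round(4),(-s*d[0]+c*d[1]).round(4))
im=cv2.imread("pics/scene0.png").copy(); d=cv2.imread("pics/side0.png").copy(); w=cv2.imread("pics/wrist0.png").copy()
P=[(x,y,48) for x in(-30,30) for y in np.linspace(-300,180,49)]+[(x,y,0) for x in(-48,48) for y in(-300,180)]+[(x,25*k,z) for x in(-63,63) for z in(0,151) for k in(-1,1)]
for I,C in((im,S),(d,D),(w,W)):
    for u in proj(C,place(m,P)): cv2.circle(I,tuple(int(round(t)) for t in u),1,(255,0,255),-1)
o=np.hstack([cv2.resize(im[180:410,140:340],(400,460)),cv2.resize(d[90:260,260:410],(400,460))]); cv2.imwrite("pics/ov.png",o); cv2.imwrite("pics/ovw.png",w)
E
```

```text
[0.5896 0.0869 0.056 ] -0.0202 -0.0616
[0.6341 0.0869 0.056 ] 0.0243 -0.0629
[0.6341 0.0119 0.056 ] 0.022 -0.1379
[0.5889 0.0118 0.056 ] -0.0231 -0.1365
```

View pics/ov.png

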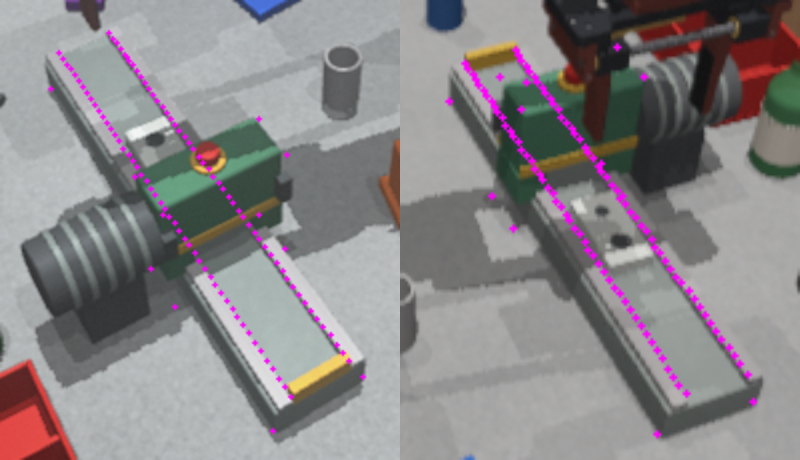

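View pics/ovw.png

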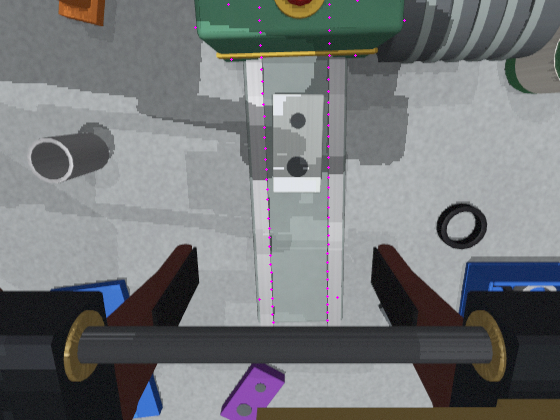

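Call:
arm_command(deltas=[1,19.2,-18.9,0,0.235,1,19.2,-18.9,0,0.235,1,19.2,-18.9,0,0.235,1,19.2,-18.9,0,0.235,1,19.2,-18.9,0,0.235,1,19.2,-18.9,0,0.235,1,19.2,-18.9,0,0.235,1,19.2,-18.9,0,0.235])

```text
time_s: 1.55
tool_pos: [0.4115, 0.1921, 0.223]
tool_rot: [0.0, 0.785, 0.62, 0.0]
force: [0.3, 0.2, 0.7]
gripper_width: 0.0877
```

```bash
python3 - <<'E'
from h import *
o=bot.get_obs(); W=cam("wrist",o); im=bot.read_camera("wrist"); cv2.imwrite("pics/wrist1.png",im[:,:,::-1]); s=bot.read_camera("scene"); cv2.imwrite("pics/scene1.png",s[:,:,::-1])
print(o["tool_pos"],o["tool_rot"],o["time_s"],o["qvel"].round(3))
E
```

```text
[0.41145902 0.19208446 0.22297659] [4.27141981e-04 7.84687500e-01 6.19891244e-01 4.35598043e-04] 1.55 [-0.028  0.014 -0.016 -0.003 -0.001  0.   ]
```

View pics/wrist1.png

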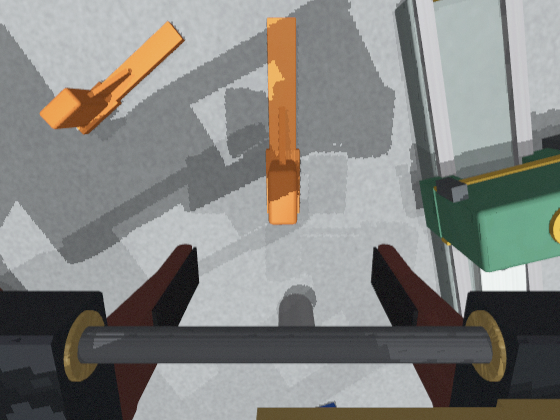

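View pics/scene1.png

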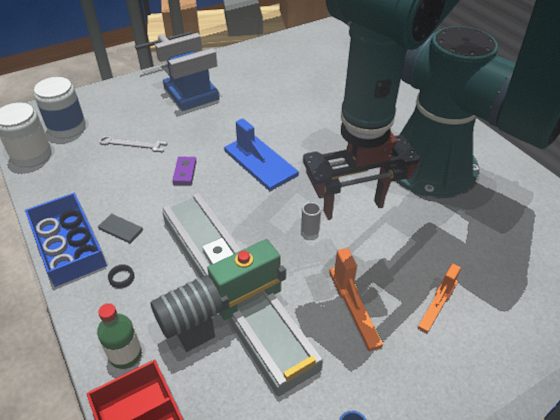

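```bash
python3 - <<'E'
from fit import *
W=cam("wrist"); im=cv2.imread("pics/wrist1.png")
p=[.4109,.1915,-.2345]
pr=proj(W,place(p,[(x,y,z) for x,y,z in [(14,160,14),(-14,160,14),(13,-25,86),(-13,-25,86),(13,25,86),(-13,25,86),(18,-35,14),(-18,-35,14)]])); print(pr.round(1))
I=cv2.resize(im[0:240,20:320],None,fx=2.5,fy=2.5,interpolation=cv2.INTER_CUBIC)
for u in pr: cv2.circle(I,(int((u[0]-20+.5)*2.5),int((u[1]+.5)*2.5)),3,(255,0,255),1)
cv2.imwrite("pics/w1c.png",I)
a=atz(W,281.5,17.5,.014); print(a)
E
```

```text
[[297.4  14.7]
 [267.9  14.7]
 [297.4 224.1]
 [268.4 224.1]
 [297.9 168.9]
 [267.6 168.9]
 [299.4 211.7]
 [266.8 211.7]]
[0.44643597 0.34505841 0.014     ]
```

View pics/w1c.png

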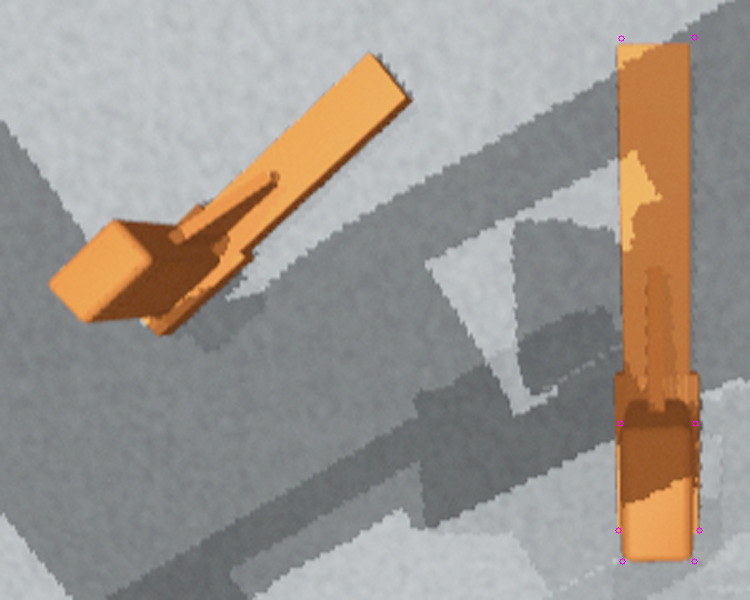

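Call:
arm_command(deltas=[1,0,-0.1,5,0,1,0,-0.1,10,0,1,0,-0.1,14.5,0,1,0,-0.1,17.5,0,1,0,-0.1,18.6,0,1,0,-0.1,18.6,0,-1,0,-0.1,18.6,0,-1,0,-0.1,18.6,0,-1,0,-0.1,18.6,0,-1,0,-0.1,18.6,0])

```text
time_s: 2.65
tool_pos: [0.4108, 0.1925, 0.0377]
tool_rot: [0.0, 0.785, 0.619, 0.001]
force: [0.5, 0.6, 0.1]
gripper_width: 0.0594
```

Call:
arm_command(deltas=[-1,0,0,0,0,-1,0,0,0,0,-1,0,0,0,0])

```text
time_s: 2.95
tool_pos: [0.41, 0.1923, 0.0367]
tool_rot: [-0.0, 0.785, 0.619, 0.0]
force: [-0.6, 0.9, 0.3]
gripper_width: 0.0353
```

Call:
arm_command(deltas=[-1,0,0,0,0,-1,0,0,0,0,-1,0,0,0,0,-1,0,0,0,0])

```text
time_s: 3.35
tool_pos: [0.4098, 0.1922, 0.0366]
tool_rot: [-0.0, 0.785, 0.619, -0.0]
force: [-0.7, 0.8, 0.2]
gripper_width: 0.0257
```

Call:
arm_command(deltas=[-1,0,0,-2,0,-1,0,0,-6,0,-1,0,0,-10,0,-1,0,0,-13,0,-1,-3,0.9,-13.5,0,-1,-7,2.1,-13.5,-0.05,-1,-11,3.3,-13.5,-0.1,-1,-15,4.5,-13.5,-0.15,-1,-19,5.7,-13.5,-0.2,-1,-23,6.9,-13.5,-0.264])

```text
time_s: 4.35
tool_pos: [0.4231, -0.0491, 0.1716]
tool_rot: [-0.0, 0.696, 0.718, -0.0]
force: [0.5, -0.1, -2.5]
gripper_width: 0.0259
```

Call:
arm_command(deltas=[-1,-4,0.2,0,0,-1,-8,0.5,0,0,-1,-12,1.5,0,0,-1,-14.4,4.5,0,0,-1,-14.4,8.5,0,0,-1,-14.4,12.5,0,0,-1,-14.4,16.5,0,0,-1,-14.4,19,0,0,-1,-14.4,19,0,0,-1,-14.4,19,0,0])

```text
time_s: 5.35
tool_pos: [0.617, -0.1856, 0.1707]
tool_rot: [-0.001, 0.697, 0.718, -0.001]
force: [-0.7, 1.2, -2.5]
gripper_width: 0.026
```

```bash
python3 - <<'E'
from h import *
o=bot.get_obs()
for n in ["wrist","scene","side"]:
    im=bot.read_camera(n); cv2.imwrite(f"pics/{n}2.png",im[:,:,::-1])
print(o["tool_pos"],o["tool_rot"],o["time_s"])
E
```

```text
[ 0.61702878 -0.18561266  0.17065426] [-9.62945694e-04  6.96553606e-01  7.17503909e-01 -5.36062545e-04] 5.35
```

View pics/wrist2.png

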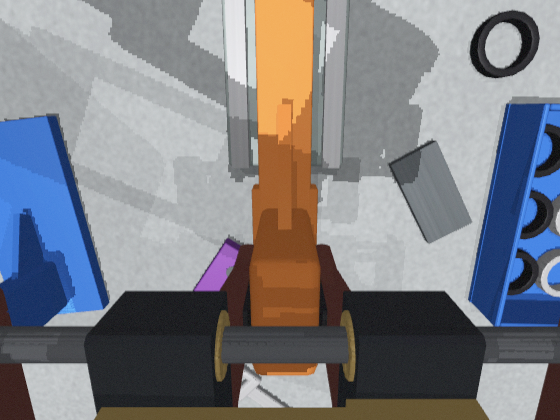

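View pics/side2.png

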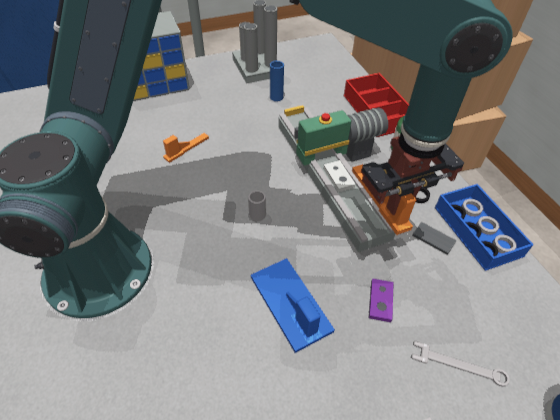

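View pics/scene2.png

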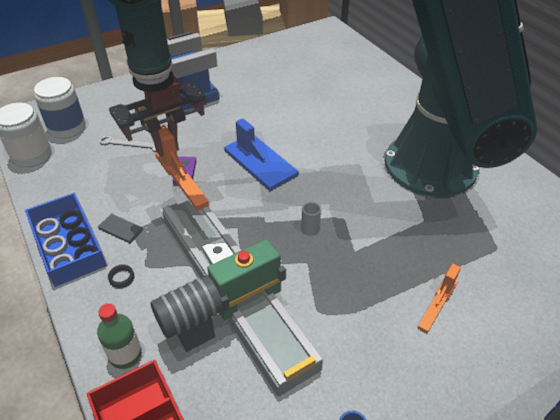

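```bash
python3 - <<'E'
from fit import *
W=cam("wrist"); m=np.array([.608,.149,.0295])
P=[(x,y,48) for x in(-48,-30,30,48) for y in np.arange(-300,181,12)]+[(x,25*k,151) for x in(-63,63) for k in(-1,1)]
o=[]
for n,C,(y0,y1,x0,x1) in(("wrist",W,(0,200,190,390)),("side",D,(90,265,270,420)),("scene",S,(180,400,150,340))):
    I=cv2.imread(f"pics/{n}2.png")[y0:y1,x0:x1]; f=3; I=cv2.resize(I,None,fx=f,fy=f,interpolation=cv2.INTER_CUBIC)
    for u in proj(C,place(m,P)): cv2.circle(I,(int((u[0]-x0+.5)*f),int((u[1]-y0+.5)*f)),1,(255,0,255),-1)
    cv2.imwrite(f"pics/o2{n}.png",I)
E
```

```text
(no output)
```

View pics/o2wrist.png

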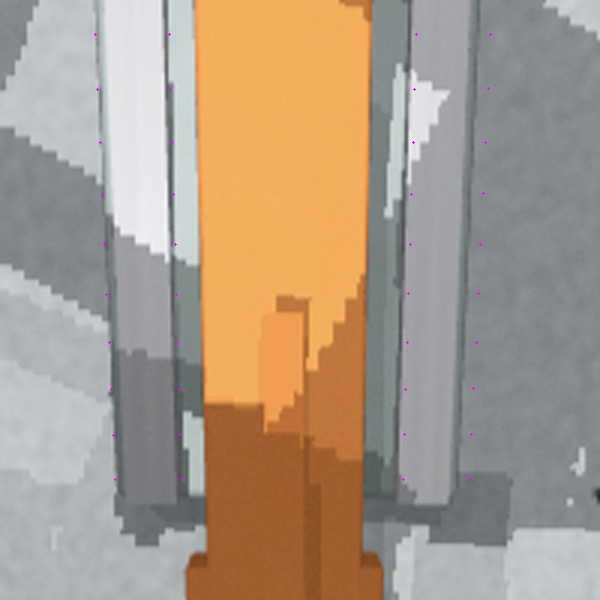

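View pics/o2side.png

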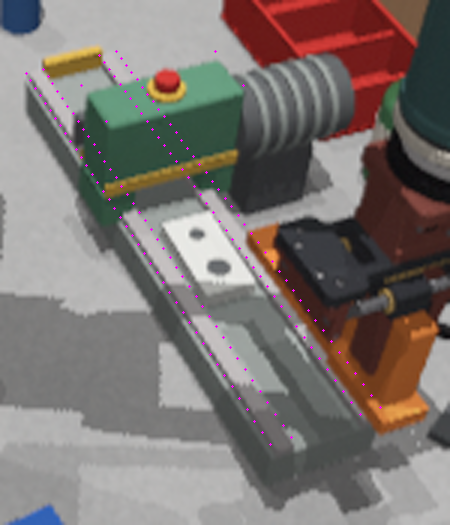

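View pics/o2scene.png

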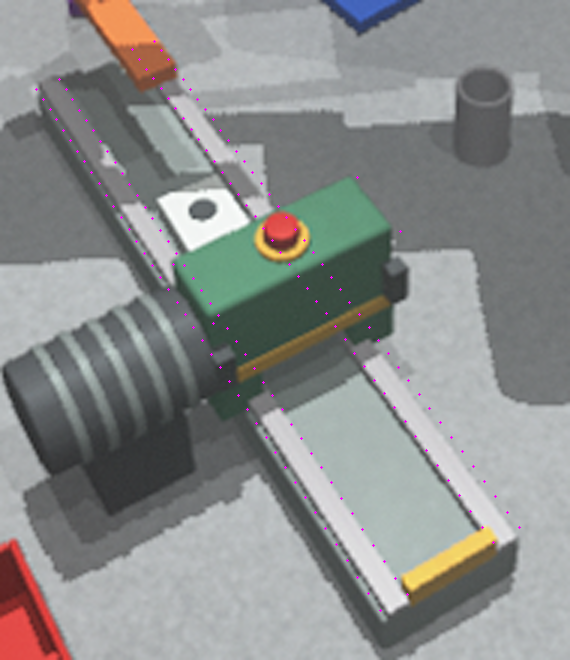

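```bash
python3 - <<'E'
from fit import *
W2=cam("wrist"); W0=cam("wrist",dict(tool_pos=[.59948,.00005,.2220],tool_rot=[-.00054,.7071,.70711,-.00046]))
L=[]
for w,x,uvs in[(W0,-30,[(263,80),(273,300)]),(W0,30,[(329,80),(327.3,300)]),(W2,-30,[(245.7,10),(250,160)]),(W2,30,[(327.7,10),(323,157)])]:
    for uv in uvs: L.append((w,(x,-300,48),(x,0,48),uv))
fit([.603,.14,0],[(W2,(-30,-300,48),(250,167.5)),(W2,(30,-300,48),(322.7,167.5))],L)
for uv in [(273,94),(323,94),(320.5,191),(273,191)]: print(atz(W0,*uv,.056).round(4))
# nose position now from wrist2? sole edge lines
o=bot.get_obs(); 
for uv in [(256.5,50),(312.5,50)]: print(atz(W2,*uv,o["tool_pos"][2]-.0366+.014).round(4))
for uv in [(259,145),(310.5,145)]: print(atz(W2,*uv,o["tool_pos"][2]-.0366+.014).round(4))
E
```

```text
[0.6082 0.1424 0.028 ] [-0.2 -0.   0.4  0.  -0.3 -1.   0.3  0.4 -0.2 -0.4  0.3  0.4]
[0.5889 0.0869 0.056 ]
[0.6333 0.0869 0.056 ]
[ 0.6337 -0.0016  0.056 ]
[ 0.5881 -0.0016  0.056 ]
[ 0.5995 -0.0839  0.1487]
[ 0.6266 -0.0831  0.1487]
[ 0.6011 -0.1293  0.1487]
[ 0.6279 -0.1286  0.1487]
```

Call:
arm_command(deltas=[-1,0,0.1,3,0,-1,0,0.1,6,0,-1,0,0.1,8,0,-1,0,0.1,9,0,-1,0,0.1,9.2,0,-1,0,0.1,9.2,0])

```text
time_s: 6.1
tool_pos: [0.6187, -0.1862, 0.0802]
tool_rot: [0.0, 0.697, 0.717, 0.0]
force: [0.5, 0.4, -1.3]
gripper_width: 0.0258
```

```bash
python3 - <<'E'
from h import *
o=bot.get_obs()
for n in ["scene","side"]:
    im=bot.read_camera(n); cv2.imwrite(f"pics/{n}3.png",im[:,:,::-1])
print(o["tool_pos"],o["force"],o["moment"])
a=cv2.resize(cv2.imread("pics/side3.png")[100:260,270:420],(400,427)); b=cv2.resize(cv2.imread("pics/scene3.png")[130:290,130:280],(400,427)); cv2.imwrite("pics/c3.png",np.hstack([a,b]))
E
```

```text
[ 0.61869486 -0.18617161  0.08023701] [ 0.48220139  0.38476757 -1.33519963] [-0.01649201  0.00830553 -0.0261263 ]
```

View pics/c3.png

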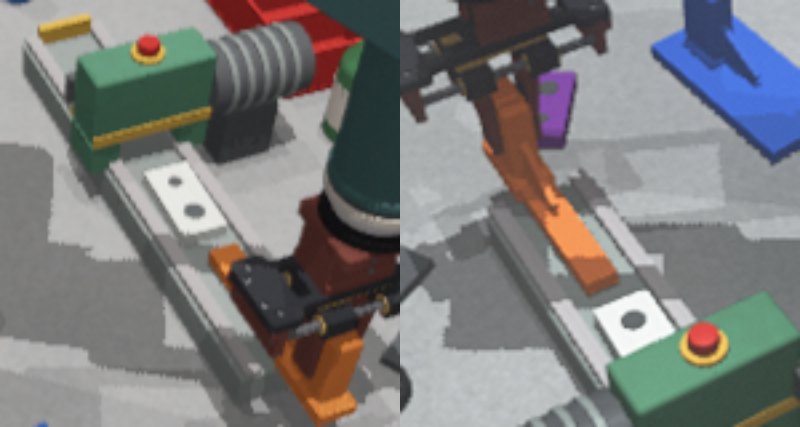

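Call:
arm_command(deltas=[-1,0,0,0,0,-1,0,0,0,0])

```text
time_s: 6.4
tool_pos: [0.6192, -0.1861, 0.0805]
tool_rot: [0.001, 0.697, 0.717, 0.0]
force: [-0.0, -0.3, -2.2]
gripper_width: 0.026
```

Call:
arm_command(deltas=[-1,0,-0.05,0.2,0,-1,0,-0.05,0.2,0,-1,0,-0.05,0.2,0])

```text
time_s: 6.7
tool_pos: [0.618, -0.1859, 0.0775]
tool_rot: [-0.0, 0.697, 0.717, -0.0]
force: [0.3, -0.2, -1.4]
gripper_width: 0.0257
```

Call:
arm_command(deltas=[-1,0.7,0,0,0,-1,1.4,0,0,0,-1,2.1,0,0,0,-1,2.8,0,0,0,-1,3.6,0,0,0,-1,4.6,0,0,0,-1,5.6,0,0,0,-1,6.6,0,0,0,-1,7.6,0,0,0,-1,8.4,0,0,0])

```text
time_s: 7.7
tool_pos: [0.6156, -0.1009, 0.0776]
tool_rot: [-0.0, 0.697, 0.717, -0.0]
force: [0.1, -0.5, -0.9]
gripper_width: 0.0262
```

```bash
python3 - <<'E'
from h import *
o=bot.get_obs()
for n in ["scene","side","wrist"]:
    im=bot.read_camera(n); cv2.imwrite(f"pics/{n}4.png",im[:,:,::-1])
print(o["tool_pos"],o["force"],o["moment"])
a=cv2.resize(cv2.imread("pics/side4.png")[90:250,270:420],(400,427)); b=cv2.resize(cv2.imread("pics/scene4.png")[130:330,130:317],(400,427)); cv2.imwrite("pics/c4.png",np.hstack([a,b]))
E
```

```text
[ 0.61556018 -0.10090004  0.07761288] [ 0.06189415 -0.54719059 -0.94794378] [-0.172513    0.00314943 -0.00298419]
```

View pics/c4.png

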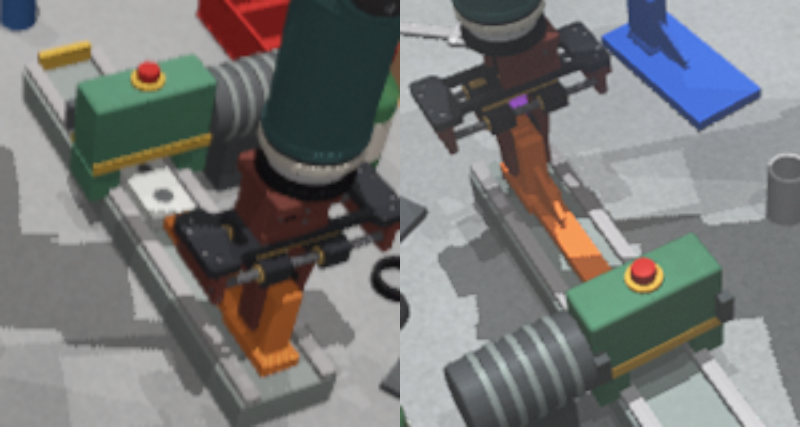

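View pics/wrist4.png

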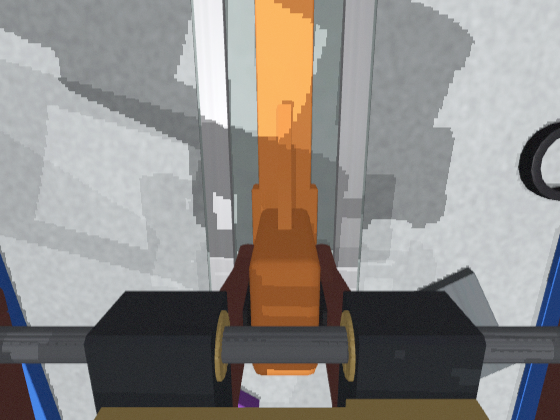

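Call:
arm_command(deltas=[-1,0.7,0,0,0,-1,1.6,0,0,0,-1,2.5,0,0,0,-1,3.4,0,0,0,-1,4.3,0,0,0,-1,5.2,0,0,0,-1,6.1,0,0,0,-1,7,0,0,0,-1,7.8,0,0,0,-1,8.5,0,0,0])

```text
time_s: 8.85
tool_pos: [0.6132, -0.0162, 0.0776]
tool_rot: [-0.0, 0.697, 0.717, -0.0]
force: [-0.7, -0.6, -0.4]
gripper_width: 0.0259
```

Call:
arm_command(deltas=[-1,0.7,0,0,0,-1,1.5,0,0,0,-1,2.3,0,0,0,-1,3.1,0,0,0,-1,3.8,0,0,0,-1,4.3,0,0,0,-1,4.6,0,0,0,-1,4.8,0,0,0,-1,4.8,0,0,0])

```text
time_s: 9.75
tool_pos: [0.6118, 0.0313, 0.0776]
tool_rot: [-0.0, 0.697, 0.717, 0.0]
force: [0.5, -0.2, -0.9]
gripper_width: 0.0258
```

```bash
python3 - <<'E'
from h import *
o=bot.get_obs()
for n in ["scene","side"]:
    im=bot.read_camera(n); cv2.imwrite(f"pics/{n}5.png",im[:,:,::-1])
print(o["tool_pos"],o["force"],o["moment"])
a=cv2.resize(cv2.imread("pics/side5.png")[70:250,270:420],(400,480)); b=cv2.resize(cv2.imread("pics/scene5.png")[230:400,180:330],(400,453)); b=cv2.copyMakeBorder(b,0,27,0,0,0); cv2.imwrite("pics/c5.png",np.hstack([a,b]))
E
```

```text
[0.61182144 0.03126391 0.07764375] [ 0.45982031 -0.15760935 -0.88233925] [-0.02507332  0.03823049  0.01590982]
```

View pics/c5.png

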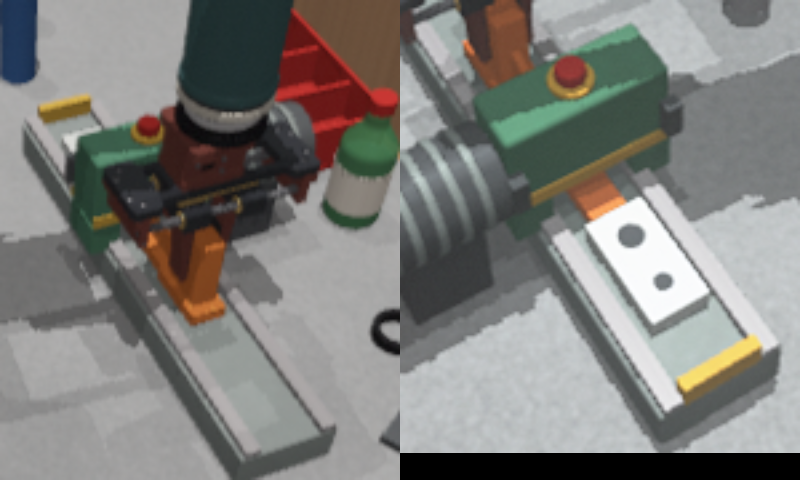

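Call:
arm_command(deltas=[-1,-0.5,0,0,0,-1,-1.5,0,0,0,-1,-3,0,0,0,-1,-4.5,0,0,0,-1,-6,0,0,0,-1,-7.5,0,0,0,-1,-9,0,0,0,-1,-10.5,0,0,0,-1,-11.6,0,0,0,-1,-12,0,0,0])

```text
time_s: 10.85
tool_pos: [0.6155, -0.0905, 0.0776]
tool_rot: [0.0, 0.697, 0.717, -0.0]
force: [-0.4, -0.3, -0.7]
gripper_width: 0.0262
```

Call:
arm_command(deltas=[-1,0,0,0,0,-1,0,0,0.05,0,-1,0,0,0.1,0,-1,0,0,0.1,0])

```text
time_s: 11.25
tool_pos: [0.6153, -0.0883, 0.0766]
tool_rot: [-0.0, 0.696, 0.718, -0.0]
force: [0.7, 0.2, -0.7]
gripper_width: 0.0253
```

Call:
arm_command(deltas=[-1,0,0,0.05,0,-1,0,0,0.1,0,-1,0,0,0.1,0])

```text
time_s: 11.55
tool_pos: [0.6153, -0.0883, 0.0766]
tool_rot: [-0.0, 0.697, 0.717, 0.0]
force: [-3.3, 2.2, 6.8]
gripper_width: 0.0257
```

Call:
arm_command(deltas=[-1,0,0,-0.07,0,0.3,0,0,-0.07,0,0.3,0,0,-0.07,0,0.3,0,0,-0.07,0,0.3,0,0,-0.07,0,0.3,0,0,-0.07,0,0.3,0,0,-0.07,0,0.3,0,0,-0.07,0])

```text
time_s: 12.35
tool_pos: [0.6153, -0.089, 0.0763]
tool_rot: [-0.0, 0.697, 0.717, -0.0]
force: [0.0, -0.2, -0.9]
gripper_width: 0.057
```

Call:
arm_command(deltas=[0.3,0,0,-2,0,0.3,0,0,-5,0,0.3,0,0,-9,0,0.3,0,0,-13,0,0.3,0,0,-17,0,0.3,-4,0,-18,0,0.3,-8,0,-18,0,0.3,-12,0,-18,0,0.3,-12,0,-18,0])

```text
time_s: 13.25
tool_pos: [0.6189, -0.2138, 0.2564]
tool_rot: [0.001, 0.698, 0.716, -0.001]
force: [-0.1, 1.2, -1.1]
gripper_width: 0.0571
```

```bash
python3 - <<'E'
from h import *
o=bot.get_obs()
for n in ["scene","side","wrist"]:
    im=bot.read_camera(n); cv2.imwrite(f"pics/{n}6.png",im[:,:,::-1])
print(o["tool_pos"],o["force"],o["gripper_width"],o["time_s"])
W=cam("wrist",o)
a=cv2.resize(cv2.imread("pics/side6.png")[70:250,270:420],(400,480)); b=cv2.resize(cv2.imread("pics/scene6.png")[180:400,150:333],(400,480)); cv2.imwrite("pics/c6.png",np.hstack([a,b]))
E
```

```text
[ 0.61888371 -0.21384872  0.25637863] [-0.11281887  1.16512695 -1.13239264] 0.05713738816604142 13.25
```

View pics/c6.png

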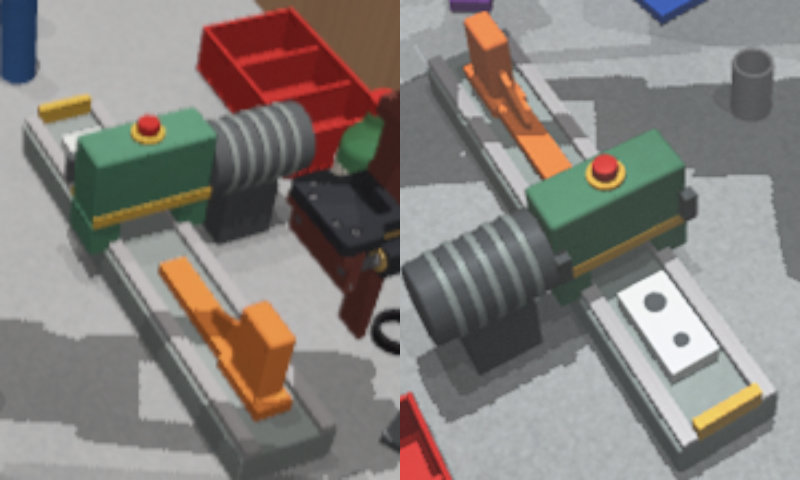

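View pics/wrist6.png

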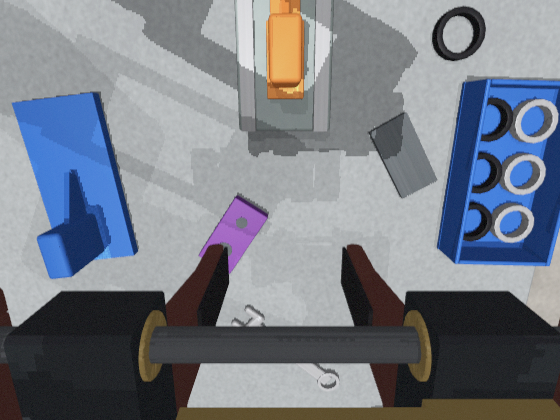

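```bash
python3 - <<'E'
from h import *
print(bot.job_done())
E
```

```text
the job is handed in; nothing more can be done
None
```

The job is done and handed in at about 13.4 s. The larger orange stick pushed the aluminium blank under the guard and right out onto the outfeed. I then drew the stick straight back, set it down in the infeed channel and let go.

**Final pictures:**
- **Blank:** it lies whole on the outfeed, between the guard and the yellow stop. At the end of the push the stick's nose, and so the blank's rear edge, was about 24 mm past the guard by arm position.
- **Stick:** it lies flat between the fences. By arm position its nose is about 45 mm short of the guard, and its tail is still on the bed.
- **Paddle and purple plate:** neither was touched. The gripper is clear of everything and never touched the blank.

**Forces:** the most I read was about 7 N, when I pressed the sole onto the bed before letting go. Readings came only at the end of each move call, so short peaks in between would not show.

**Disagreement:** my first machine position, which leaned on the scene and side pictures, was about 6–7 mm off along the feed. I re-measured it from wrist pictures and used that for the push. The last pictures agree with the result, but I did not measure the final positions again from them.

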